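# Push the arch-forming turret up the bender's loading ramp

## Task

Push the grooved steel turret, the cylinder lying at the foot of the little ramp, up the ramp with the fingertips until it is fully home against the brass stop in front of the bender, and finish while still holding it there with the fingers, so that I can lock it. Go slowly and keep a finger behind it so that it never runs free or rolls back; leave it on the ramp, do not lift it, and leave the other things on the counter where they are.

Things in the scene. Friction and masses are not known exactly. Their poses are not given: they have to be found in the camera images.
- turret_center (a point): Centre of the arch-forming turret, a loose polished steel cylinder with five shallow dark grooves round it, 48 mm in diameter, 76 mm long, 0.2 to 0.33 kg, lying across the ramp. It starts at the ramp's foot, resting against a low steel strip across the ramp (6 mm high), and is free to roll back down whenever nothing holds it.
- ramp_stop (a point): Point on the ramp's surface, midway across, at the foot of the brass stop's face (stop 30 mm high). x points straight up the slope into the stop, y across the ramp, z out of its surface. The ramp rises 7 degrees. Home, the turret's centre is at x = -24 mm, z = 24 mm in this frame; at the start it is at x = -193 mm.
- ramp_foot (a point): Point on the ramp's surface, midway across, at the uphill face of the low steel strip at the ramp's foot, 210 mm down the slope from ramp_stop; the strip is 6 mm high and 12 mm wide along the slope. The ramp ends 12 mm below this point, 10 mm above the counter.
- unit: The whole fixed unit: wooden ramp 92 mm wide, faced with polished metal (low friction), with two steel side rails 10 mm high and 80 mm apart (2 mm to spare each side of the turret), brass stop, and beyond it the hand-cranked brass bender, 130 mm high, whose tall part starts 80 mm beyond the stop. Origin on the counter, 100 mm (level) before the stop's face, x level towards the bender, z up.
- turret: The same turret as a body; its own y axis is the cylinder's axis, origin at its centre.
- model: Bystander, loose, not to be moved: ivory plastic dental model, a 50 x 60 x 25 mm slab with a horseshoe of teeth; origin at the centre of its underside.
- plier: Bystander, loose, not to be moved: steel contouring plier lying flat, 125 mm long, 12 mm high, jaws towards its +x; origin on the counter under the rivet.
- reel: Bystander, loose, not to be moved: nickel spool holder, a small flanged reel standing on end, 54 mm across, 32 mm high; origin at the centre of its underside.
- mandrel: Bystander, loose, not to be moved: plain thin steel rod end standing upright, 28 mm across, 55 mm high; origin at the centre of its underside.
- jar: Bystander, loose, not to be moved: milky glass jar with a tin lid, 62 mm across, 69 mm high; origin at the centre of its underside.
- tray: Bystander, loose, not to be moved: shallow aluminium tray with three compartments, 90 x 130 x 22 mm; origin at the centre of its underside.
- gauge: Bystander, loose, not to be moved: small flat brass gauge block, 50 x 20 x 12 mm; origin at the centre of its underside.
Not all that is in view belongs to the job. Leave any green look-alike of the turret alone.

How it is judged:
By the outcome, as a careful person would: the job done as asked, in the order asked, and still so for the second after the job is handed in, while the arm keeps its last pose, push and grip.
It also fails if it takes over 40 s, if anything falls off the work surface, if the arm or the gripper's body presses on something with over 40 N, if the wrist force passes 120 N, or if a joint passes its speed limit or range.

## Robot

A 6-joint arm with a two-finger parallel gripper is mounted at the origin on the work surface. World frame = base frame: x ahead of the robot, y to its left, z up, the work surface at z = 0. Lengths are in mm, angles in rad, forces in N, time in s.
With the tool pointing down it reaches from about 375 to 975 mm from the base axis. Payload 3.8 kg.
Tool frame: the origin (TCP) lies on the centre line of the jaws, within the pads' length; the fingertips stand ahead of it and the grasp point (between the pads) lies 11 mm behind it (tip_extent is the y of the fingertips in the tool frame, in mm); y points along the fingers, z is the direction in which the jaws open and shut, and the axes are right-handed (so a half turn about y gives the same grasp; the last joint's range is limited). The gripper opens to 88 mm and grips with 3 to 60 N. Pads are 18 mm wide; open, the fingers measure 123 mm over their backs; the gripper's body (75 mm by 187 mm) begins 45 mm behind the grasp point.
Start: joints at [1.213, 0.264, 1.604, -0, 1.274, -0.037], TCP at [212.843, 640.559, 246.706] pointing down, gripper open.
Joint ranges: [-2.63, 2.63], [-0.94, 2.18], [0.31, 2.57], [-1.31, 4.45], [0, 2.66], [-2.55, 2.55]. Speed limits (rad/s): [2.57, 2.57, 3.14, 3.14, 3.14, 3.14].

## Interface

Orientations are given as a unit quaternion [x, y, z, w].
In Python, from station import get_obs, grab_frame, hand_in, tip_extent gives the robot as it stands.
- The arm moves only by the shell command python3 -m inch 'ROWS' [FORCE]. ROWS is JSON, a list of rows, each a list of 7 numbers: the turn, a rotation vector about the tool's x, y, z in degrees, then the shift along the tool's x, y, z in mm, then the finger opening in mm, from 0 to 88.1. A call has 1 to 8 rows; each row is the pose to reach, as a shift and turn from the pose commanded when the call began, along the tool's axes at that moment; what a row does not reach only later rows make up. A row lasts 1/10 s, in which the tool goes at most 50 mm and 8.59 degrees, less where a joint would pass 70% of its speed; a pose out of reach is approached as far as the arm can. A call with a gripper value outside its range is refused whole. The fingers move at their own pace and stop on an object; FORCE is the grip in N (left out, the last holds). Time passes only in rows, so rows that repeat a pose let the fingers close. It gives the time, the measured TCP pose, the force and the opening at its end, in the units of the state.
- get_obs(): the state, without advancing time (a new reading comes with each control period).
- grab_frame(name): name is "side" or "top"; returns a dict with "img" (420x560x3 uint8, red, green, blue), "z_map" (420x560 float32, mm along the optical axis (not along the pixel's ray), 0 where there is no reading), "K" (3x3 intrinsics, pixels), "rvec" (rotation vector, rad) and "tvec" (3), from world to camera coordinates, as OpenCV has them. Camera axes: x right, y down, z forward; pixel columns grow to the right and rows downward; lengths in mm; the calibration is good to about 2 mm. A picture is of the moment at which its call begins.
- hand_in(): hands the job in, once; it reports no verdict.
The state is a dict: "t": time; "joint_positions": joint angles; "qd": joint speeds; "joint_efforts": joint torques, N m; "ee_pos": TCP position; "orientation": TCP orientation; "contact_force": force on the tool from outside, world axes, zero at the start; "torque": the same for the moment, N m; "grip_width": finger opening in mm.
Only numpy, scipy, OpenCV 4.12 (cv2) and the standard library are available. Lean on these libraries where they do the work, as an engineer would, in place of code of your own. Each camera call takes 0.05 s, during which the arm holds its last target. There are 200 camera calls.

## Working session

There is one attempt and no reset: what is moved stays moved. The work goes in short steps, Python scripts to look and compute and a shell command to move; the robot and the scene stay as the last step left them, time stands still between calls to the robot, and variables do not carry over. Pictures are saved under pics/ and viewed, about 8 in all and at most 12, crops included, and the job is handed in when it is done.

```bash
ls; mkdir -p pics
python3 - <<'E'
from station import *
import cv2,json,numpy as np
print(get_obs()); print(tip_extent)
for n in("side","top"):
    f=grab_frame(n); np.savez(f"{n}0.npz",**f); cv2.imwrite(f"pics/{n}0.png",f["img"][:,:,::-1]); print(n,f["K"],f["rvec"],f["tvec"])
E
```

```text
pics
{'t': 0.0, 'joint_positions': array([ 1.21310198e+00,  2.64733738e-01,  1.60535682e+00, -1.42176467e-06,
        1.27366821e+00, -3.69054962e-02]), 'qd': array([ 0.00032633, -0.00070749, -0.00025406, -0.00035775,  0.0014029 ,
       -0.00041833]), 'joint_efforts': array([ 5.17330518e-04, -5.02128804e+01, -3.56876922e+01,  7.30664749e-02,
        2.93600291e-02, -1.98769221e-04]), 'ee_pos': array([212.60624514, 639.92953731, 245.41032557]), 'orientation': array([ 0.69878131, -0.11307975,  0.11278045, -0.69727916]), 'contact_force': array([ 0.24852256, -0.78816629,  0.75823743]), 'torque': array([ 0.03023282, -0.05543716,  0.0023984 ]), 'grip_width': 88.31598247239123}
8.0
side [[471.03062041   0.         273.90289352]
 [  0.         471.03062041 210.65412991]
 [  0.           0.           1.        ]] [ 0.07249774 -2.69562646  1.52774146] [549.16635992  90.76492789 863.55165578]
top [[536.10825261   0.         271.43411891]
 [  0.         536.10825261 205.77555828]
 [  0.           0.           1.        ]] [ 2.14618953 -2.1622695   0.17472133] [ -84.73959725  577.98554097 1027.15764358]
```

View pics/side0.png

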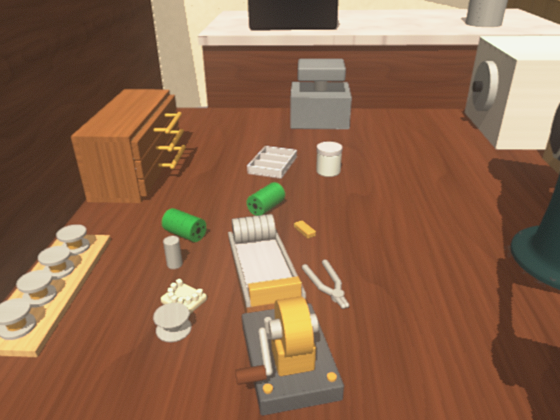

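View pics/top0.png

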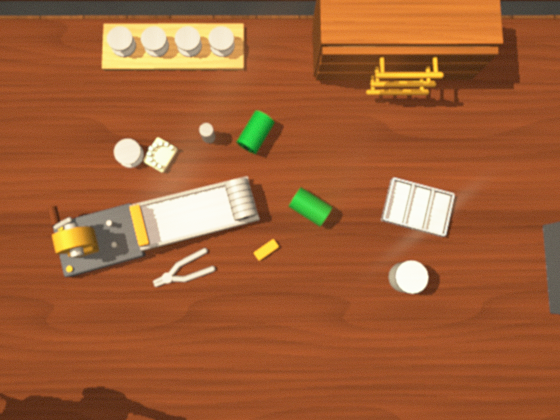

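The side view shows the turret at about (254,229), with the ramp rising towards the camera to the brass stop at (275,291). In the top view the turret is at (241,199), the stop at (138,226), and a green look-alike at (312,206) lies just beyond the foot.

```bash
cat > h.py <<'E'
import numpy as np,cv2
def world(f):
    R=cv2.Rodrigues(np.array(f["rvec"]))[0]; K=f["K"]; z=f["z_map"]
    v,u=np.mgrid[:z.shape[0],:z.shape[1]]
    c=np.stack([(u-K[0,2])/K[0,0]*z,(v-K[1,2])/K[1,1]*z,z],-1)
    return (c-np.array(f["tvec"]).ravel())@R
def px(f,p):
    return cv2.projectPoints(np.float64(p).reshape(-1,3),np.array(f["rvec"]),np.array(f["tvec"]),f["K"],None)[0].reshape(-1,2)
E
python3 - <<'E'
from h import *
for n,stop,tur,bare in(("top",(125,155,195,255),(222,262,172,225),(155,215,195,235)),("side",(245,305,275,308),(228,280,210,245),(240,285,245,275))):
    f=dict(np.load(n+"0.npz")); W=world(f); hsv=cv2.cvtColor(f["img"],cv2.COLOR_RGB2HSV)
    H,S,V=[hsv[...,i].astype(int) for i in range(3)]
    def sel(b,m):
        k=np.zeros(m.shape,bool);k[b[2]:b[3],b[0]:b[1]]=1;k&=m&(f["z_map"]>0);return W[k]
    P=sel(stop,(S>130)&(H>14)&(H<32)&(V>130)); 
    print(n,"stop",len(P),P.mean(0).round(1),"z pct",np.percentile(P[:,2],[2,50,98]).round(1))
    top=P[P[:,2]>np.percentile(P[:,2],98)-6]
    r=cv2.minAreaRect(top[:,:2].astype(np.float32));print(" stop top rect",r,np.median(top[:,2]))
    steel=(S<90)&(V>90)
    T=sel(tur,steel);T=T[T[:,2]>36];r=cv2.minAreaRect(T[:,:2].astype(np.float32));print(" turret",len(T),r,np.percentile(T[:,2],[50,98,100]).round(1))
    B=sel(bare,steel);A=np.c_[B[:,:2],np.ones(len(B))]
    for _ in range(4):
        c=np.linalg.lstsq(A,B[:,2],rcond=None)[0];k=abs(A@c-B[:,2])<3;A,B=A[k],B[k]
    print(" plane",len(B),c,np.degrees(np.arctan(np.hypot(*c[:2]))),"uphill az",np.degrees(np.arctan2(c[1],c[0])),B.mean(0))
    # green objects
    for i,b in enumerate([(285,335,180,230),(230,280,100,160)] if n=="top" else [(245,290,180,218),(160,210,205,245)]):
        G=sel(b,(H>45)&(H<80)&(S>120)); print(" green",cv2.minAreaRect(G[:,:2].astype(np.float32)),G[:,2].max())
E
```

```text
top stop 449 [537.5 167.9  67.1] z pct [31.9 68.3 72.7]
 stop top rect ((538.4476928710938, 167.49705505371094), (78.2335433959961, 20.02235984802246), 15.6420316696167) 68.97124329278542
 turret 946 ((592.10791015625, -26.891273498535156), (77.50431823730469, 48.19948959350586), 15.514335632324219) [58.  64.3 66.6]
 plane 1775 [-3.44684452e-02  1.16772783e-01  3.78275376e+01] 6.941804401796203 uphill az 106.44530043728793 [563.17155256  85.60060913  28.40832594]
 green ((576.5931396484375, -167.8179931640625), (77.43975830078125, 44.83180618286133), 56.05733108520508) 54.53322335526034
 green ((733.5330810546875, -57.28775405883789), (46.06815719604492, 76.84747314453125), 59.77823257446289) 53.81262499640666
side stop 1392 [532.4 199.   72.7] z pct [ 39.4  65.4 128.1]
 stop top rect ((510.3099060058594, 277.4781799316406), (33.67716598510742, 25.44748306274414), 12.771624565124512) 126.90823035538972
 turret 817 ((591.14111328125, -18.585283279418945), (76.42098999023438, 40.18821716308594), 17.186216354370117) [53.7 61.7 62.6]
 plane 1274 [-3.45860399e-02  1.17726176e-01  3.66871101e+01] 6.995308977994702 uphill az 106.37193207726035 [569.07378968  53.83221927  23.34256265]
 green ((562.0770263671875, -196.03073120117188), (152.7590789794922, 56.67008590698242), 64.68637084960938) 50.90073112932806
 green ((735.5006713867188, -52.989994049072266), (48.44188690185547, 78.56766510009766), 62.09270095825195) 49.61514468087598
```

```bash
cat >> h.py <<'E'
from scipy.spatial.transform import Rotation as Ro
az=np.radians(105.6); U=np.array([np.cos(az),np.sin(az),0]); L=np.array([U[1],-U[0],0]); Z=np.array([0,0,1.])
T0=np.array([592.,-27,37.4])   # turret at start
c7,s7=np.cos(np.radians(7)),np.sin(np.radians(7))
def st():
    from station import get_obs
    o=get_obs(); R=Ro.from_quat(o["orientation"]).as_matrix(); return o,R,np.array(o["ee_pos"])
def rel(p): d=p-T0; return np.array([d@U,d@L,d[2]])
E
python3 - <<'E'
from h import *
o,R,p=st(); print(R.round(3)); print("rel",rel(p))
goal=T0-U*(24+9+22)+Z*0; goal[2]=13.5+12+8 ; print("goal",goal,"delta tool",(R.T@(goal-p)).round(1))
for s in(1,-1):
    x=s*U;y=-Z;G=np.c_[x,y,np.cross(x,y)]; print(s,np.degrees(Ro.from_matrix(R.T@G).as_rotvec()).round(2))
print("U in tool",R.T@U,"j6 now",np.degrees(o["joint_positions"][[0,5]]))
E
```

```text
[[ 0.949 -0.001  0.315]
 [-0.315 -0.002  0.949]
 [-0.    -1.    -0.002]]
rel [ 744.43405291 -186.02165151  208.15439215]
goal [606.79059013 -79.97394117  33.5       ] delta tool [ 601.1  213.1 -558.5]
1 [ 6.0000e-02 -1.2398e+02 -1.2000e-01]
-1 [1.000e-01 5.602e+01 5.000e-02]
U in tool [-0.55890921 -0.00160211  0.82922731] j6 now [69.5053893  -2.11382166]
```

```bash
python3 -m inch '[[0,7,0,33,0,-31,25],[0,14,0,66,0,-62,25],[0,21,0,99,0,-93,25],[0,28,0,132,0,-124,25],[0,35,0,165,0,-155,25],[0,42,0,198,0,-186,25],[0,49,0,231,0,-217,25],[0,56,0,264,0,-248,25]]' 10
python3 - <<'E'
from h import *
o,R,p=st(); print(R.round(3),rel(p),o["contact_force"])
goal=T0-U*(24+9+22); goal[2]=33.5 ; print("goal",goal,"delta tool",(R.T@(goal-p)).round(1))
G=np.c_[-U,-Z,np.cross(-U,-Z)]; print(np.degrees(Ro.from_matrix(R.T@G).as_rotvec()).round(2))
E
```

```text
t: 0.9
ee_pos: [385.4, 320.1, 246.4]
orientation: [0.562, -0.429, 0.429, -0.562]
contact_force: [-0.2, 1.4, -0.3]
grip_width: 26.2
[[ 0.265 -0.     0.964]
 [-0.964 -0.     0.265]
 [ 0.    -1.    -0.   ]] [ 389.89676118 -105.62289568  208.95760051] [-0.24571971  1.4498388  -0.30013876]
goal [606.79059013 -79.97394117  33.5       ] delta tool [444.4 212.9 107.6]
[ 0.02 -0.25  0.01]
```

```bash
python3 -m inch '[[0,0,0,45,0,12,25],[0,0,0,90,0,24,25],[0,0,0,135,0,36,25],[0,0,0,180,0,48,25],[0,0,0,225,0,60,25],[0,0,0,270,10,72,25],[0,0,0,315,30,84,25],[0,0,0,360,50,96,25]]'
python3 -m inch '[[0,0,0,40,20,10,25],[0,0,0,75,40,11,25],[0,0,0,84,60,11,25],[0,0,0,84,80,11,25],[0,0,0,84,95,11,25],[0,0,0,84,95,11,25]]'
python3 - <<'E'
from h import *
from station import grab_frame
o,R,p=st(); print(R.round(3),rel(p),o["contact_force"])
goal=T0-U*(24+9+22); goal[2]=33.5 ; print("goal",goal,"delta tool",(R.T@(goal-p)).round(1))
f=grab_frame("side"); np.savez("side1.npz",**f)
cv2.imwrite("pics/side1.png",cv2.resize(f["img"][130:330,160:420,::-1],None,fx=3,fy=3))
E
```

```text
t: 1.7
ee_pos: [574.7, 0.3, 196.9]
orientation: [-0.563, 0.427, -0.428, 0.563]
contact_force: [-0.1, -0.3, 0.3]
grip_width: 25.1
t: 2.3
ee_pos: [604.7, -75.3, 99.1]
orientation: [0.564, -0.429, 0.426, -0.562]
contact_force: [-0.2, -0.4, -0.2]
grip_width: 24.7
[[ 0.269 -0.006  0.963]
 [-0.963  0.001  0.269]
 [-0.003 -1.    -0.005]] [-49.94478128  -0.77651511  61.66705315] [-0.23148118 -0.41484235 -0.15974051]
goal [606.79059013 -79.97394117  33.5       ] delta tool [ 5.2 65.5  1.1]
```

View pics/side1.png

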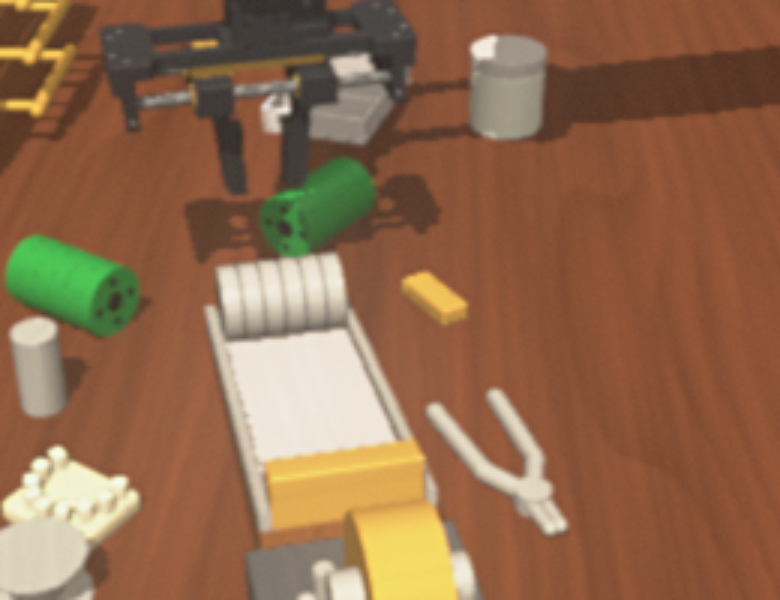

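The fingers hang open above the gap between the turret (crop 283,295) and the green look-alike (crop 318,205). They are clear of both, so I lower them.

```bash
python3 -m inch '[[0,0,0,2,16,1,25],[0,0,0,2,32,1,25],[0,0,0,2,48,1,25],[0,0,0,2,60,1,25],[0,0,0,2,65,1,25],[0,0,0,2,65,1,25]]'
python3 - <<'E'
from h import *
from station import grab_frame
o,R,p=st(); print(R.round(3),rel(p),o["contact_force"],o["t"])
for n in("top","side"):
    f=grab_frame(n); np.savez(n+"2.npz",**f)
a=np.load("side2.npz")["img"][150:310,190:350,::-1];b=np.load("top2.npz")["img"][130:270,220:360,::-1]
cv2.imwrite("pics/both2.png",np.hstack([cv2.resize(a,(400,400)),cv2.resize(b,(400,400))]))
E
```

```text
t: 2.95
ee_pos: [607.6, -77.2, 35.7]
orientation: [0.564, -0.428, 0.427, -0.563]
contact_force: [-0.5, -0.6, -0.1]
grip_width: 25.4
[[ 0.269 -0.003  0.963]
 [-0.963  0.     0.269]
 [-0.001 -1.    -0.002]] [-52.56311597   1.5312068   -1.67216523] [-0.49780619 -0.60578567 -0.06737847] 2.95
```

View pics/both2.png

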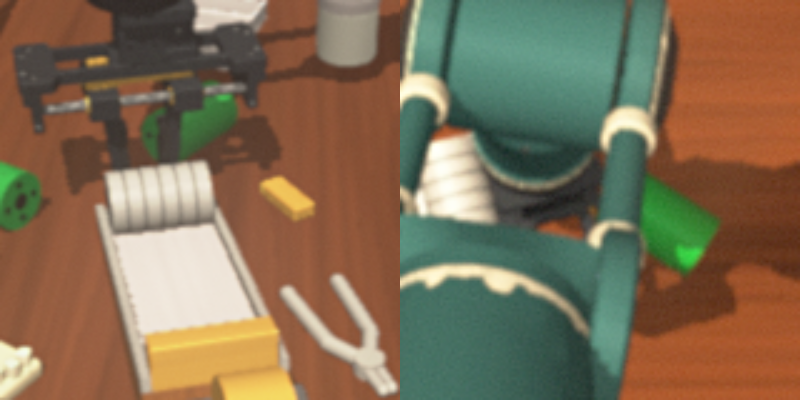

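The fingers are behind the turret and centred: side crop, fingers at (118,150) and (170,145), turret at (160,195). Next I approach slowly to contact.

```bash
python3 -m inch '[[0,0,0,-4,2,1,25],[0,0,0,-8,3,1,25],[0,0,0,-11,3,1,25],[0,0,0,-13,3,1,25],[0,0,0,-15,3,1,25],[0,0,0,-17,3,1,25],[0,0,0,-18.5,3,1,25],[0,0,0,-20,3,1,25]]'
python3 - <<'E'
from h import *
o,R,p=st(); print(rel(p),(R.T@o["contact_force"]).round(2),o["t"])
E
```

```text
t: 3.85
ee_pos: [604.2, -57.7, 34.3]
orientation: [0.563, -0.427, 0.427, -0.563]
contact_force: [0.0, -0.7, -0.2]
grip_width: 24.7
[-32.89274094   3.46609565  -3.13421853] [ 0.67  0.24 -0.14] 3.85
```

```bash
python3 -m inch '[[0,0,0,-1.5,-0.2,-1,25],[0,0,0,-3,-0.4,-2,25],[0,0,0,-5,-0.6,-2,25],[0,0,0,-7,-0.9,-2,25],[0,0,0,-9,-1.1,-2,25],[0,0,0,-11,-1.35,-2,25],[0,0,0,-13,-1.6,-2,25],[0,0,0,-15,-1.85,-2,25]]'
python3 - <<'E'
from h import *
from station import grab_frame
o,R,p=st(); print(rel(p),(R.T@o["contact_force"]).round(2),o["t"])
f=grab_frame("side"); np.savez("side3.npz",**f)
cv2.imwrite("pics/side3.png",cv2.resize(f["img"][150:310,190:350,::-1],(600,600)))
E
```

```text
t: 4.65
ee_pos: [598.2, -43.8, 36.1]
orientation: [-0.563, 0.427, -0.427, 0.563]
contact_force: [-0.1, -0.8, 1.7]
grip_width: 24.9
[-17.81953754   1.46487388  -1.27570286] [ 0.74 -1.7  -0.33] 4.65
```

View pics/side3.png

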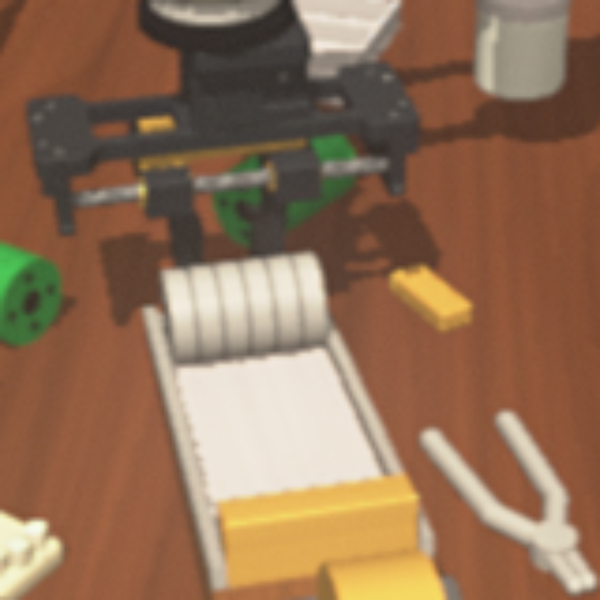

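The turret (crop 245,305) has left the strip and is square on the ramp, with the fingers directly behind it. I carry on at a steady 30 mm/s.

```bash
python3 -m inch '[[0,0,0,-1.5,-0.2,0,25],[0,0,0,-4,-0.5,0,25],[0,0,0,-7,-0.85,0,25],[0,0,0,-10,-1.2,0,25],[0,0,0,-13,-1.6,0,25],[0,0,0,-16,-2,0,25],[0,0,0,-19,-2.3,0,25],[0,0,0,-22,-2.7,0,25]]'
python3 -m inch '[[0,0,0,-3,-0.4,0,25],[0,0,0,-6,-0.75,0,25],[0,0,0,-9,-1.1,0,25],[0,0,0,-12,-1.5,0,25],[0,0,0,-15,-1.85,0,25],[0,0,0,-18,-2.2,0,25],[0,0,0,-21,-2.6,0,25],[0,0,0,-24,-2.95,0,25]]'
cat >> h.py <<'E'
def turret(f):
    # top of the turret in rel coords from depth of steel pixels higher than 15 mm above ramp, between rails
    W=world(f)-T0; s,l,z=W@U,W@L,W[...,2]
    h=z+24-s*np.tan(np.radians(7))
    hsv=cv2.cvtColor(f["img"],cv2.COLOR_RGB2HSV)
    m=(f["z_map"]>0)&(abs(l)<42)&(h>28)&(h<56)&(s>-30)&(s<190)&(hsv[...,1]<70)&(hsv[...,2]>110)
    P=np.c_[s[m],l[m],h[m]]; return P
E
python3 - <<'E'
from h import *
from station import grab_frame
o,R,p=st(); print(rel(p),(R.T@o["contact_force"]).round(2),o["t"])
for f in(dict(np.load("side2.npz")),dict(np.load("side3.npz")),grab_frame("side")):
    P=turret(f); print(len(P),np.percentile(P,[2,50,98],axis=0).round(1).tolist())
E
```

```text
t: 5.5
ee_pos: [592.2, -22.5, 38.8]
orientation: [0.563, -0.427, 0.427, -0.563]
contact_force: [0.1, -0.2, 0.8]
grip_width: 25.0
t: 6.3
ee_pos: [585.8, 0.6, 41.8]
orientation: [0.563, -0.427, 0.427, -0.563]
contact_force: [-0.1, -1.3, 0.9]
grip_width: 24.8
[28.23055658  1.42387663  4.36606003] [ 1.24 -0.88 -0.4 ] 6.3
650 [[-5.8, -35.7, 28.5], [15.0, 2.1, 41.0], [25.3, 38.3, 48.1]]
680 [[6.7, -35.7, 28.6], [29.7, 2.1, 41.0], [39.6, 38.6, 48.3]]
772 [[52.3, -35.8, 28.5], [75.6, 1.8, 41.0], [85.4, 38.6, 48.1]]
```

The turret is tracking the fingers exactly: both moved 46 mm, and it stays centred. I continue.

```bash
for i in 1 ; do :; done; python3 -m inch '[[0,0,0,-3,-0.4,0,25],[0,0,0,-6,-0.75,0,25],[0,0,0,-9,-1.1,0,25],[0,0,0,-12,-1.5,0,25],[0,0,0,-15,-1.85,0,25],[0,0,0,-18,-2.2,0,25],[0,0,0,-21,-2.6,0,25],[0,0,0,-24,-2.95,0,25]]'
python3 -m inch '[[0,0,0,-3,-0.4,0,25],[0,0,0,-6,-0.75,0,25],[0,0,0,-9,-1.1,0,25],[0,0,0,-12,-1.5,0,25],[0,0,0,-15,-1.85,0,25],[0,0,0,-18,-2.2,0,25],[0,0,0,-21,-2.6,0,25],[0,0,0,-24,-2.95,0,25]]'
python3 -m inch '[[0,0,0,-3,-0.4,0,25],[0,0,0,-6,-0.75,0,25],[0,0,0,-9,-1.1,0,25],[0,0,0,-12,-1.5,0,25],[0,0,0,-15,-1.85,0,25],[0,0,0,-18,-2.2,0,25],[0,0,0,-21,-2.6,0,25],[0,0,0,-24,-2.95,0,25]]'
python3 - <<'E'
from h import *
from station import grab_frame
o,R,p=st(); print(rel(p),(R.T@o["contact_force"]).round(2),o["t"],R[:,0].round(3),o["joint_positions"].round(2))
f=grab_frame("side");P=turret(f); print(len(P),np.percentile(P,[2,50,98],axis=0).round(1).tolist())
E
```

```text
t: 7.15
ee_pos: [579.3, 23.7, 44.7]
orientation: [0.563, -0.427, 0.427, -0.563]
contact_force: [0.8, -1.1, 1.0]
grip_width: 25.0
t: 7.95
ee_pos: [572.9, 46.8, 47.7]
orientation: [-0.563, 0.427, -0.427, 0.563]
contact_force: [-0.2, -1.1, 0.1]
grip_width: 24.9
t: 8.75
ee_pos: [566.4, 69.9, 50.6]
orientation: [0.563, -0.427, 0.427, -0.563]
contact_force: [-0.4, -0.6, 0.9]
grip_width: 24.9
[100.24432665   1.40749706  13.21629876] [ 0.52 -0.94 -0.53] 8.75 [ 0.269 -0.963  0.   ] [ 0.08  0.27  2.   -0.    0.88 -0.19]
948 [[109.4, -35.8, 28.6], [146.8, 1.8, 41.6], [157.4, 38.5, 48.4]]
```

```bash
python3 -m inch '[[0,0,0,-3,-0.4,0,25],[0,0,0,-6,-0.75,0,25],[0,0,0,-9,-1.1,0,25],[0,0,0,-12,-1.5,0,25],[0,0,0,-15,-1.85,0,25],[0,0,0,-18,-2.2,0,25],[0,0,0,-20.5,-2.5,0,25],[0,0,0,-23,-2.8,0,25]]'
python3 -m inch '[[0,0,0,-2,-0.2,0,25],[0,0,0,-4,-0.5,0,25],[0,0,0,-5.5,-0.7,0,25],[0,0,0,-7,-0.9,0,25],[0,0,0,-8,-1,0,25],[0,0,0,-9,-1.1,0,25],[0,0,0,-10,-1.2,0,25]]'
python3 - <<'E'
from h import *
from station import grab_frame
o,R,p=st(); print(rel(p),(R.T@o["contact_force"]).round(2),o["t"])
f=grab_frame("side");P=turret(f); print(len(P),np.percentile(P,[2,50,98],axis=0).round(1).tolist())
E
```

```text
t: 9.6
ee_pos: [560.2, 92.0, 53.4]
orientation: [0.563, -0.427, 0.427, -0.563]
contact_force: [0.8, -0.9, -0.1]
grip_width: 25.3
t: 10.3
ee_pos: [557.6, 101.5, 54.6]
orientation: [0.563, -0.427, 0.427, -0.563]
contact_force: [0.1, 0.1, -0.2]
grip_width: 25.0
[133.01574357   1.41325067  17.20189291] [-0.07  0.21  0.13] 10.3
1028 [[141.7, -36.0, 28.6], [179.0, 1.9, 41.6], [189.5, 38.4, 48.3]]
```

```bash
python3 -m inch '[[0,0,0,-0.8,-0.1,0,25],[0,0,0,-1.4,-0.2,0,25],[0,0,0,-2,-0.25,0,25],[0,0,0,-2.5,-0.3,0,25],[0,0,0,-3,-0.4,0,25],[0,0,0,-3.5,-0.4,0,25],[0,0,0,-3.5,-0.4,0,25]]'
python3 - <<'E'
from h import *
from station import grab_frame
o,R,p=st(); print(rel(p),(R.T@o["contact_force"]).round(2),o["t"])
f=grab_frame("side");P=turret(f); print(len(P),np.percentile(P,[2,50,98],axis=0).round(1).tolist())
E
```

```text
t: 11.05
ee_pos: [556.7, 104.5, 55.0]
orientation: [0.563, -0.427, 0.428, -0.563]
contact_force: [-0.1, -3.4, 1.5]
grip_width: 24.6
[136.15449799   1.37188384  17.60566938] [ 3.27 -1.54 -0.99] 11.05
856 [[144.2, -35.6, 32.4], [179.5, 2.0, 43.4], [189.6, 38.4, 48.2]]
```

```bash
python3 -m inch '[[0,0,0,-0.4,0,0,25],[0,0,0,-0.8,-0.1,0,25],[0,0,0,-1.2,-0.1,0,25],[0,0,0,-1.2,-0.1,0,25]]'
python3 - <<'E'
from h import *
from station import grab_frame
o,R,p=st(); print(rel(p),(R.T@o["contact_force"]).round(2),o["t"])
f=grab_frame("side");P=turret(f); print(len(P),np.percentile(P,[2,50,98],axis=0).round(1).tolist())
cv2.imwrite("pics/side4.png",cv2.resize(f["img"][190:330,170:360,::-1],(760,560)))
# predicted pixels of home contact: stop face top edge (ends) and turret top line at home
E
```

```text
t: 11.5
ee_pos: [556.6, 104.7, 55.1]
orientation: [0.564, -0.427, 0.428, -0.563]
contact_force: [1.0, -7.4, -0.2]
grip_width: 25.2
[136.37028314   1.27316027  17.6565083 ] [ 7.41  0.19 -1.  ] 11.5
865 [[144.2, -36.0, 32.4], [179.7, 2.5, 43.4], [189.6, 38.3, 48.4]]
```

View pics/side4.png

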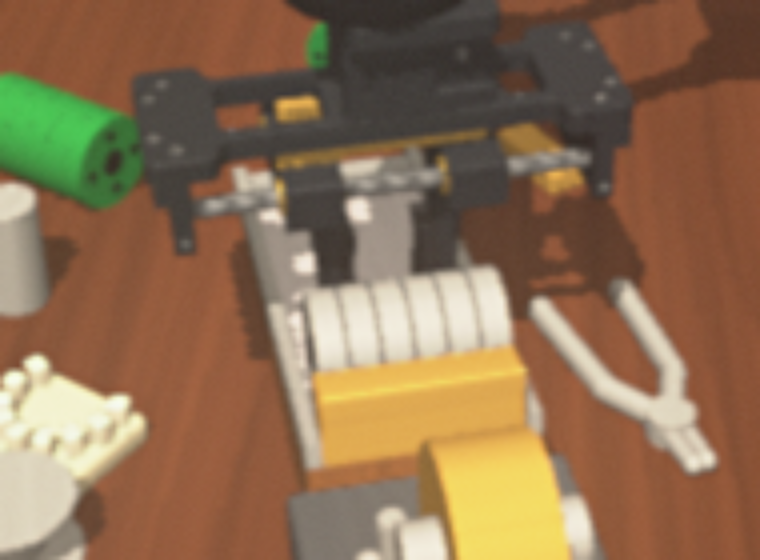

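The turret (crop 405,320) sits squarely against the brass stop (420,400) with both fingers behind it. The force rose to 7.4 N while the TCP stopped advancing, so it is home. I hold briefly, check that it is steady, and hand in.

```bash
python3 -m inch '[[0,0,0,0,0,0,25],[0,0,0,0,0,0,25],[0,0,0,0,0,0,25],[0,0,0,0,0,0,25],[0,0,0,0,0,0,25]]'
python3 - <<'E'
from h import *
from station import grab_frame,hand_in
o,R,p=st(); F=R.T@o["contact_force"]; print(rel(p),F.round(2),o["t"])
a=np.load("side0.npz")["img"].astype(int); b=grab_frame("side")["img"].astype(int)
for n,(x,y) in dict(model=(183,297),reel=(172,322),mandrel=(173,252),plier=(326,284),jar=(329,160)).items():
    print(n,abs(a-b)[y-12:y+12,x-12:x+12].mean().round(1))
if 3<F[0]<20: print(hand_in())
E
```

```text
t: 12.05
ee_pos: [556.6, 104.7, 55.1]
orientation: [0.564, -0.427, 0.428, -0.563]
contact_force: [0.6, -7.5, 0.8]
grip_width: 25.0
[136.37852961   1.28910503  17.65830885] [ 7.34 -0.78 -1.43] 12.05
model 1.7
reel 2.3
mandrel 1.8
plier 1.6
jar 1.8
the job is handed in; nothing more can be done
None
```

The turret is home against the brass stop, and I handed the job in at about 12 s with both fingertips still pressing it there. I pushed it from behind with the fingers part open, never faster than 30 mm/s.

- **Home:** the fingers stopped advancing at 136.4 mm, against 135.4 mm predicted. The push stayed steady at about 7.4 N over a 0.5 s hold. The last picture shows the turret square against the stop.
- **Tracking:** at the checks along the way, the turret and fingers had moved the same distance (46 mm, then 72 mm). No gap, lift or roll-back showed in the readings.
- **One weak check:** the depth-based turret position stopped being useful in the last few millimetres, probably because the stop hides part of the turret. There I relied on the force and the finger position instead.
- **Other things on the counter:** the model, reel, mandrel, plier and jar look the same as at the start in the side view. The tray, the gauge block and the green look-alikes were not compared; the fingers stayed clear of them by the measured positions.

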